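# Zero the thickness gauge and feed the spacer through it

### The job

Check the wooden shelf spacer on the dial thickness gauge: first, with the steel master still under the spindle, turn the dial's bezel until its zero mark is under the needle, and let go. Then lay the spacer in the open end of the guide and push it along under the dial, so that it drives the master on towards the far end and comes to rest with its middle under the spindle. Leave the master in the guide beyond it, the bezel as you set it so that the dial shows the difference, and the other things on the worktop where they are.

Things in the scene. Friction and masses are not known exactly. Their poses are not given: they have to be found in the camera images.
- gauge: fixed dial thickness gauge: grey base 105 mm deep (x -35 to +70), 380 mm long (y -170 to +210), bed 22 mm high. Origin: on the worktop straight below the spindle, on the guide's centre line. The guide runs along y. Post at x = +51 (top 76 mm up); from it an arm 20 mm wide, 55 to 68 mm up, carries the dial over the guide. Dial faces up, 49 mm across, 68 to 98 mm up
- guide_mouth (a point): open end of the guide: on the bed (22 mm up), on the centre line at y = +133 of the gauge; its axes are the gauge's. The guide is two aluminium rails 8 mm high, 29 mm apart, from gauge y = -170 to +102, flaring to about 50 mm apart at this point; the bed goes on, plain, 77 mm past it to y = +210. Pieces are fed from here towards the gauge's -y
- spindle_tip (a point): lowest point of the spindle's 10 mm ball tip, on the dial's axis, now resting on the master, 40 mm above the worktop. The spindle is sprung (presses down with about 2 N) and rides over the pieces' ends by itself
- bezel (a joint): angle of the dial's bezel, a dark ribbed ring 49 mm across, grip 82 to 98 mm above the worktop, turning on the vertical line through the gauge's origin together with the dial face. Radians, growing clockwise seen from above; 0: its zero mark points along the gauge's +x, to the post. Turns either way against about 0.06 N m of friction and stays where left
- needle (a joint): angle of the thin black needle over the dial face, radians, same sense and zero as the bezel (equal values: zero mark under the needle). It follows the spindle: about -0.1 with the master under it, and 12 degrees clockwise (one graduation) for each 0.5 mm that the spindle rises
- zero_mark (a point): the broad black mark with a white index on the bezel's rim: a point 17 mm from the dial's centre, 96 mm above the worktop; turns with the bezel
- needle_tip (a point): the point of the needle, 17 mm from the dial's centre, 96 mm above the worktop
- third_mark (a point): the third graduation clockwise from the zero mark (1.5 mm thicker than the master), 17 mm from the dial's centre; turns with the bezel
- master: loose plain steel block 26 x 130 x 18 mm, 0.4 kg, the long side along its y; lies in the guide with its middle under the spindle. Origin: middle of its underside
- spacer: loose light wooden strip 26 x 130 x 19.5 mm (1.5 mm thicker than the master), about 80 g, with a screw hole 45 mm either side of the middle, the long side along its y; lies on the worktop on the robot's side of the gauge. Either end may go first. Origin: middle of its underside
- bracket_a: bystander: white shelf bracket, 95 x 130 x 22 mm, lying on the worktop to the right; leave it alone
- bracket_b: bystander: white shelf bracket, 95 x 130 x 22 mm, lying to the left; leave it alone
- tape_measure: bystander: yellow pocket tape measure, 33 x 71 x 62 mm, to the right; leave it alone
Not all that is in view belongs to the job. Of the things shaped like the spacer, the wooden one is meant.

How it is judged:
On the way:
1. with the master under the spindle, the bezel's zero mark is brought under the needle (within 3.5 mm at the rim) and let go (horizontal distance between zero_mark and needle_tip below 0.0035 m and y of master in the frame of gauge between -0.02 and 0.02 m and contact force between the fingers and bezel below 0.1 N), for 0.3 s.
At the end, for the whole second after the job is handed in: spacer flat in the guide, its middle within 12 mm of the spindle; master flat in the guide on the -y side, its middle 115 to 160 mm from the spindle; needle within 4.5 mm of the third graduation clockwise of the bezel's zero (setting kept); both at rest (y of spacer in the frame of gauge between -0.012 and 0.012 m and x of spacer in the frame of gauge between -0.004 and 0.004 m and z of spacer in the frame of gauge between 0.019 and 0.025 m and angle between the z axis of each of spacer, master and the z axis of gauge, either way round below 0.05 rad and y of master in the frame of gauge between -0.16 and -0.115 m and x of master in the frame of gauge between -0.004 and 0.004 m and z of master in the frame of gauge between 0.019 and 0.025 m and horizontal distance between needle_tip and third_mark below 0.0045 m and linear speed of each of spacer, master below 0.01 m/s); the robot touches nothing.
It fails at once if a bystander (bracket or tape measure) is moved more than 30 mm (distance of any of bracket_a, bracket_b, tape_measure from where it was at the start of the episode above 0.03 m).
It also fails if it takes over 69 s, if anything falls off the work surface, if the arm or the gripper's body presses on something with over 40 N, if the wrist force passes 120 N, or if a joint passes its speed limit or range.

### The arm

A 7-joint arm with a two-finger parallel gripper is mounted at the origin on a cart in front of the work surface, level with it; the furniture and walls round the work are solid. World frame = base frame: x ahead of the robot, y to its left, z up, the work surface at z = 0. Lengths are in m, angles in rad, forces in N, time in s.
With the tool pointing down it reaches from about 0.4 to 0.85 m from the base axis. Payload 10.4 kg.
Tool frame: the origin (TCP) lies at the very end of the fingers, on their centre line; the grasp point (between the pads) lies 19 mm behind it (grasp_offset is the distance from the TCP to the grasp point, in m); z points along the fingers, y is the line along which they close (so a half turn about z gives the same grasp; the last joint's range is limited). The gripper opens to 85 mm and grips with 20 to 120 N. Pads are 22 mm wide; open, the fingers measure 114 mm over their backs; the gripper's body (76 mm by 85 mm) begins 54 mm behind the grasp point. The pads swing forward as they close: fully open they stand 13 mm farther back than shut.
Start: joints at [-1.248, 0.332, -0.065, 1.46, 0.022, 1.35, -0.088], TCP at [0.212, 0.588, 0.202] pointing down, gripper open.
Joint ranges: [-2.6, 2.6], [-0.5, 2.12], [-1.47, 1.34], [0.16, 2.42], [-1.27, 4.41], [0.06, 2.06], [-2.6, 2.6]. Speed limits (rad/s): [2.22, 2.22, 2.79, 2.79, 3.14, 3.14, 3.14].

### API

Orientations are given as a unit quaternion [x, y, z, w].
In Python, from workcell import * gives the robot as it stands.
- The arm moves only by the tool jog_arm, never from a script. Its argument "plan" is a list of rows, each a list of 3 entries, a list of its own where there are three numbers: the turn, a rotation vector about the tool's x, y, z in rad, then the shift along the tool's x, y, z in m, then the finger opening in m, from 0 to 0.0854. A call has 1 to 8 rows; each row is the pose to reach, as a shift and turn from the pose commanded when the call began, along the tool's axes at that moment; what a row does not reach only later rows make up. A row lasts 1/12 s, in which the tool goes at most 41.7 mm and 7.16 degrees, less where a joint would pass 70% of its speed; a pose out of reach is approached as far as the arm can. A call with a gripper value outside its range is refused whole. The fingers move at their own pace and stop on an object; "force" is the grip in N (left out, the last holds). Time passes only in rows, so rows that repeat a pose let the fingers close. It gives the time, the measured TCP pose, the force, the opening and the grip force at its end, in the units of the state.
- get_obs(): the state, without advancing time (a new reading comes with each control period).
- camera(name): name is "scene" or "top" or "wrist"; returns a dict with "img" (420x560x3 uint8, red, green, blue), "mtx" (3x3 intrinsics, pixels), "extrinsics" (4x4, takes a point from camera to world coordinates). Camera axes: x right, y down, z forward; pixel columns grow to the right and rows downward; lengths in m; the calibration is good to about 2 mm. A picture is of the moment at which its call begins. There is no depth.
- hand_in(): hands the job in; it is judged then, once.
The state is a dict: "clock": time; "joint_pos": joint angles; "joint_velocities": joint speeds; "tau": joint torques, N m; "position": TCP position; "ee_rot": TCP orientation; "ft_force": force on the tool from outside, world axes, zero at the start; "torque": the same for the moment, N m; "grip_width": opening from 0.0 (shut) to 1.0 (fully open); "grasp_force": force on a finger pad.
Only numpy, scipy, OpenCV 4.12 (cv2) and the standard library are available. Lean on these libraries where they do the work, as an engineer would, in place of code of your own. Each camera call takes 0.05 s, during which the arm holds its last target. There are 200 camera calls.

## Working session

There is one attempt and no reset: what is moved stays moved. The work goes in short steps, Python scripts to look and compute and a tool call to move; the robot and the scene stay as the last step left them, time stands still between calls to the robot, and variables do not carry over. Pictures are saved under pics/ and viewed, at most 10 in all, crops included, and the job is handed in when it is done.

Besides the shell and the picture viewer there is one more tool, called after "Call:" by a JSON object that holds its "name" and its "arguments". jog_arm: Moves the arm, as the interface text tells. Its arguments: {"type":"object","properties":{"plan":{"type":"array"},"force":{"type":"number"}},"required":["plan"]}

```bash
mkdir -p pics; ls; python3 - <<'E'
from workcell import *
import cv2,numpy as np
o=get_obs();print(o)
for n in("scene","top"):
    c=camera(n);cv2.imwrite(f"pics/{n}0.png",cv2.resize(c["img"][:,:,::-1],(800,600),interpolation=cv2.INTER_CUBIC))
    print(n,c["mtx"].tolist(),c["extrinsics"].round(4).tolist())
E
```

```text
pics
{'clock': 0.0, 'joint_pos': array([-1.24758982,  0.33286842, -0.06472694,  1.46095046,  0.02157665,
        1.34991547, -0.0884792 ]), 'joint_velocities': array([ 0.00035863,  0.00031526,  0.00179161,  0.00050966, -0.00183954,
        0.00060914, -0.00107701]), 'tau': array([ 5.65003902e-04, -6.25461173e+01,  4.93400835e-02, -3.91581059e+01,
        1.61732017e-02,  1.04894087e-02, -1.56532349e-05]), 'position': array([0.21168632, 0.587604  , 0.20151382]), 'ee_rot': array([ 1.72012294e-01,  9.85094537e-01, -7.15767039e-04, -1.06296359e-04]), 'ft_force': array([ 0.20716438, -0.60278835,  0.35447171]), 'torque': array([-0.00711445,  0.01108974,  0.07173308]), 'grasp_force': 0.0, 'grip_width': 1.0017881083507856}
scene [[513.3694987690715, 0.0, 273.3185229544726], [0.0, 513.3694987690715, 201.94628906620838], [0.0, 0.0, 1.0]] [[-0.9328, -0.1902, 0.306, -0.0488], [-0.3603, 0.5038, -0.7851, 1.5099], [-0.0048, -0.8426, -0.5385, 1.0535], [0.0, 0.0, 0.0, 1.0]]
top [[533.0260642681078, 0.0, 283.0646867622834], [0.0, 533.0260642681078, 206.34776019678398], [0.0, 0.0, 1.0]] [[0.1847, -0.7709, 0.6096, -0.4813], [-0.9826, -0.1335, 0.1289, -0.0861], [-0.018, -0.6229, -0.7821, 1.3763], [0.0, 0.0, 0.0, 1.0]]
```

View pics/scene0.png

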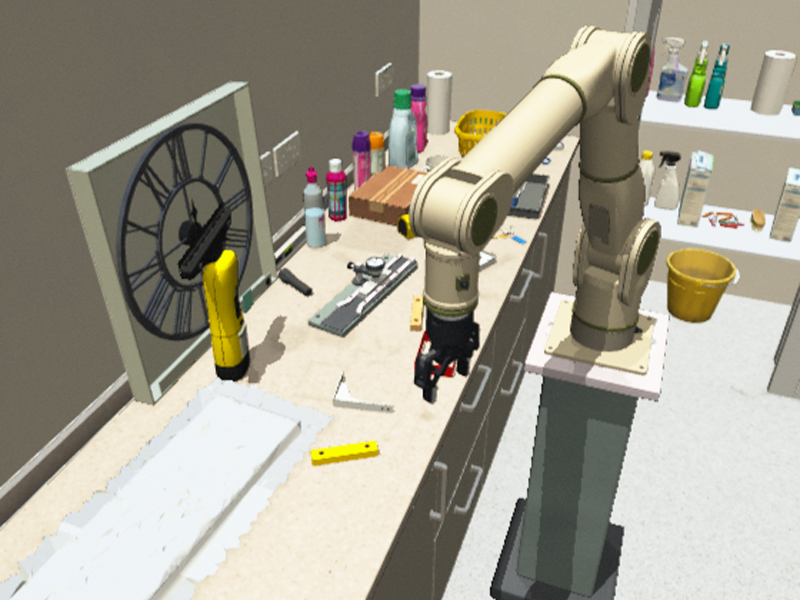

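View pics/top0.png

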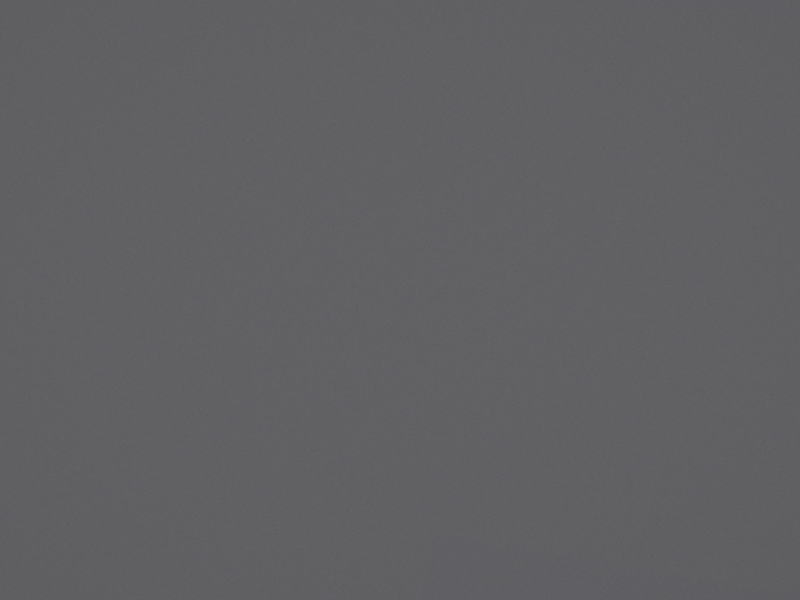

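The scene view shows the gauge with its dial at about (375,265) and its plain bed end at (325,325). The wooden strip is at (417,312), the yellow decoy at (345,453), and a bracket at (362,400). The top camera is blank, showing only grey.

```bash
cat > h.py <<'E'
from workcell import *
import cv2,numpy as np
from scipy.spatial.transform import Rotation as R
def ray(c,uv,z):
    K,T=c["mtx"],c["extrinsics"]
    d=T[:3,:3]@np.linalg.solve(K,np.array([uv[0],uv[1],1.]));o=T[:3,3]
    return o+d*(z-o[2])/d[2]
def proj(c,p):
    T=np.linalg.inv(c["extrinsics"]);q=T[:3,:3]@np.array(p)+T[:3,3];q=c["mtx"]@q;return q[:2]/q[2]
E
python3 - <<'E'
from h import *
c=camera("scene");im=c["img"][:,:,::-1]
cv2.imwrite("pics/crop.png",cv2.resize(im[160:260,205:365],(800,500),interpolation=cv2.INTER_CUBIC))
np.savez("scene.npz",**c)
f=560/800
for n,uv,z in[("bedcornerNearL",(310,322),.022),("bedNearR",(342,333),0),("farR",(418,262),.022),("dial",(375,262),.098),("spTop",(417,298),.02),("spBot",(416,328),.02)]:
    print(n,ray(c,(uv[0]*f,uv[1]*f),z).round(3))
E
```

```text
bedcornerNearL [0.666 0.217 0.022]
bedNearR [0.588 0.203 0.   ]
farR [ 0.515 -0.148  0.022]
dial [0.577 0.013 0.098]
spTop [0.459 0.021 0.02 ]
spBot [0.417 0.146 0.02 ]
```

View pics/crop.png

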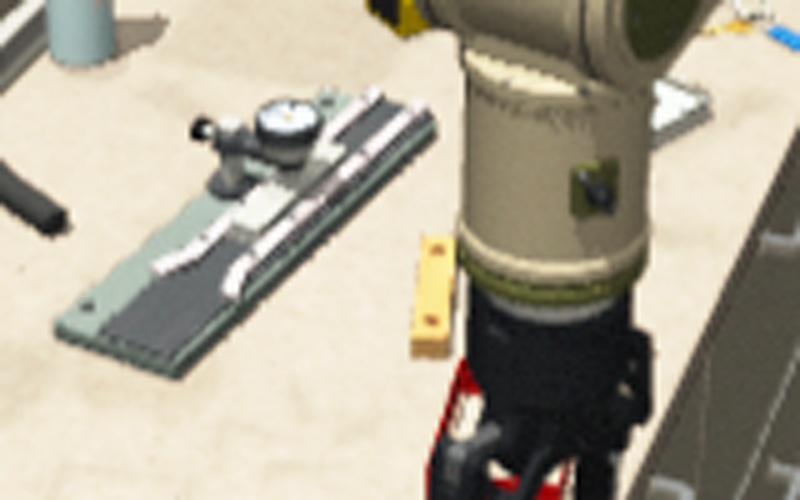

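The crop shows the bed-top corners at (57,325), (178,367) and (435,122), the dial face centre at (288,113), and the spacer ends at (437,240) and (430,335).

```bash
python3 - <<'E'
from h import *
c=dict(np.load("scene.npz"))
P=lambda u,v,z:ray(c,(205+u/5,160+v/5),z)
for n,a in dict(nl=(57,325,.022),nr=(178,367,.022),fr=(435,122,.022),dial=(288,113,.097),h1=(437,250,.0195),h2=(431,319,.0195)).items(): print(n,P(*a).round(4))
d=P(178,367,.022)-P(435,122,.022);print(d,np.linalg.norm(d),np.arctan2(d[1],d[0])-np.pi/2)
o=get_obs();w=camera("wrist")
T=np.eye(4);T[:3,:3]=R.from_quat(o["ee_rot"]).as_matrix();T[:3,3]=o["position"]
print(T.round(3));print((np.linalg.inv(T)@w["extrinsics"]).round(3),w["mtx"])
E
```

```text
nl [0.6694 0.2154 0.022 ]
nr [0.57   0.2309 0.022 ]
fr [ 0.5148 -0.1399  0.022 ]
dial [0.5792 0.0059 0.097 ]
h1 [0.454  0.0285 0.0195]
h2 [0.4289 0.1128 0.0195]
[0.05520886 0.37080659 0.        ] 0.3748940460840468 -0.14780279714227929
[[-0.941  0.339 -0.     0.212]
 [ 0.339  0.941 -0.001  0.588]
 [-0.    -0.001 -1.     0.202]
 [ 0.     0.     0.     1.   ]]
[[ 0.    -0.958 -0.287  0.073]
 [ 1.     0.    -0.     0.   ]
 [ 0.    -0.287  0.958 -0.171]
 [ 0.     0.     0.     1.   ]] [[357.66412029   0.         284.80943962]
 [  0.         357.66412029 209.26167709]
 [  0.           0.           1.        ]]
```

Call:
{"name": "jog_arm", "arguments": {"plan": [[[0, 0, 0.61], [-0.27, -0.21, 0], 0.0854], [[0, 0, 0.61], [-0.27, -0.21, 0], 0.0854], [[0, 0, 0.61], [-0.27, -0.21, 0], 0.0854], [[0, 0, 0.61], [-0.27, -0.21, 0], 0.0854], [[0, 0, 0.61], [-0.27, -0.21, 0], 0.0854], [[0, 0, 0.61], [-0.27, -0.21, 0], 0.0854], [[0, 0, 0.61], [-0.27, -0.21, 0], 0.0854], [[0, 0, 0.61], [-0.27, -0.21, 0], 0.0854]]}}

```text
clock: 0.87
position: [0.3906, 0.3044, 0.2024]
ee_rot: [0.46, 0.888, 0.0, -0.0]
ft_force: [0.7, 0.8, -0.1]
grip_width: 1.004
grasp_force: 0.0
```

Call:
{"name": "jog_arm", "arguments": {"plan": [[[0, 0, 0.61], [-0.352, -0.018, 0], 0.0854], [[0, 0, 0.61], [-0.352, -0.018, 0], 0.0854], [[0, 0, 0.61], [-0.352, -0.018, 0], 0.0854], [[0, 0, 0.61], [-0.352, -0.018, 0], 0.0854], [[0, 0, 0.61], [-0.352, -0.018, 0], 0.0854], [[0, 0, 0.61], [-0.352, -0.018, 0], 0.0854], [[0, 0, 0.61], [-0.352, -0.018, 0], 0.0854], [[0, 0, 0.61], [-0.352, -0.018, 0], 0.0854]]}}

```text
clock: 1.53
position: [0.5689, 0.0228, 0.2025]
ee_rot: [0.705, 0.709, 0.0, 0.0]
ft_force: [0.2, 1.3, 1.3]
grip_width: 1.001
grasp_force: 0.0
```

Call:
{"name": "jog_arm", "arguments": {"plan": [[[0, 0, 0], [0, 0, 0], 0.0854], [[0, 0, 0], [0, 0, 0], 0.0854], [[0, 0, 0], [0, 0, 0], 0.0854]]}}

```text
clock: 1.78
position: [0.5679, 0.025, 0.2019]
ee_rot: [0.705, 0.709, -0.0, -0.0]
ft_force: [0.2, 0.0, -0.3]
grip_width: 1.0
grasp_force: 0.0
```

```bash
python3 - <<'E'
from h import *
o=get_obs();print(o["position"],o["ee_rot"],o["joint_pos"])
c=camera("wrist");np.savez("w1.npz",**c)
cv2.imwrite("pics/w1.png",cv2.resize(c["img"][:,:,::-1],(800,600),interpolation=cv2.INTER_CUBIC))
E
```

```text
[0.56790468 0.02501565 0.20191641] [ 7.05346444e-01  7.08862622e-01 -2.08777976e-04 -3.66433223e-04] [-0.57065257  0.21729769  0.52138297  1.64056094 -0.11152374  1.31421017
 -0.02601373]
```

View pics/w1.png

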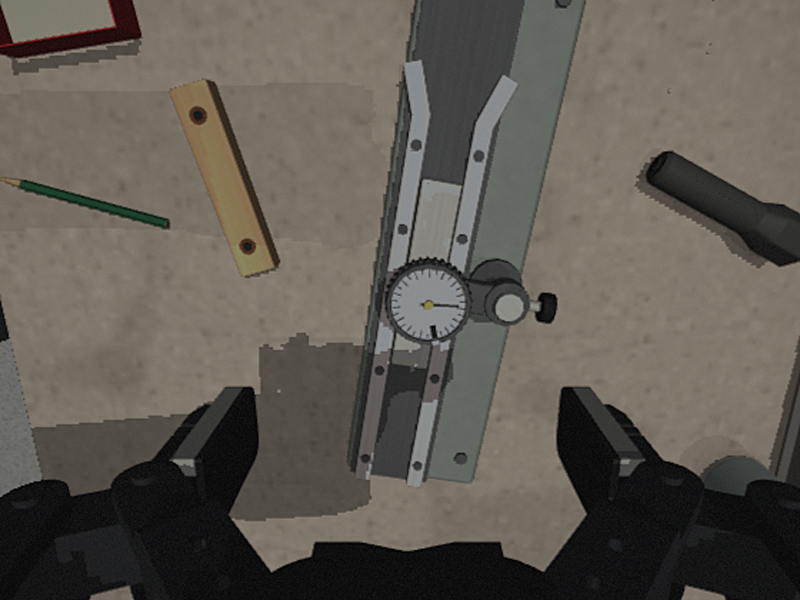

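The wrist view shows the dial centre at (428,305), the needle tip at (458,306) and the zero mark at (433,331). The spacer runs from (190,85) to (262,272) with holes at (198,115) and (248,246). The rails and mouth are at (415,65) and (510,80).

```bash
python3 - <<'E'
from h import *
c=dict(np.load("w1.npz"));f=.7
g=lambda u,v,z:ray(c,(u*f,v*f),z)
D=g(428,305,.096)
for n,a in dict(dial=(428,305,.096),needle=(458,306,.096),zero=(433,331,.096),h1=(198,115,.0195),h2=(248,246,.0195),mastL=(421,180,.04),mastR=(463,186,.04),
 r1=(416,145,.03),r2=(402,229,.03),r3=(379,370,.03),r4=(365,458,.03),q1=(478,156,.03),q2=(462,239,.03),q3=(435,379,.03),q4=(417,466,.03),flareL=(414,64,.03),flareR=(508,80,.03)).items():
    p=g(*a);d=p-D;print(n,p.round(4),np.degrees(np.arctan2(d[1],d[0])).round(1))
L=np.array([g(*a,.03)[:2] for a in[(416,145),(402,229),(379,370),(365,458)]]);Q=np.array([g(*a,.03)[:2] for a in[(478,156),(462,239),(435,379),(417,466)]])
for s in(L,Q): p=np.polyfit(s[:,1],s[:,0],1);print(p,np.arctan(p[0]))
im=c["img"][:,:,::-1]
cv2.imwrite("pics/w1c.png",cv2.resize(im[170:255,255:400],(800,470),interpolation=cv2.INTER_CUBIC))
E
```

```text
dial [0.5804 0.0116 0.096 ] 0.0
needle [0.5975 0.0111 0.096 ] -1.7
zero [ 0.5835 -0.0041  0.096 ] -78.6
h1 [0.4313 0.1168 0.0195] 144.8
h2 [0.4567 0.0304 0.0195] 171.4
mastL [0.5769 0.0775 0.04  ] 93.0
mastR [0.6038 0.0739 0.04  ] 69.4
r1 [0.5737 0.0988 0.03  ] 94.4
r2 [0.5648 0.0446 0.03  ] 115.3
r3 [ 0.5483 -0.059   0.03  ] -114.5
r4 [ 0.5367 -0.1332  0.03  ] -106.8
q1 [0.6139 0.0922 0.03  ] 67.4
q2 [0.6055 0.038  0.03  ] 46.4
q3 [ 0.5894 -0.066   0.03  ] -83.4
q4 [ 0.577  -0.1401  0.03  ] -91.3
flareL [0.5719 0.1466 0.03  ] 93.6
flareR [0.6304 0.1378 0.03  ] 68.4
[0.15944636 0.55780432] 0.1581153950034378
[0.15820535 0.59942981] 0.1569049173424091
```

View pics/w1c.png

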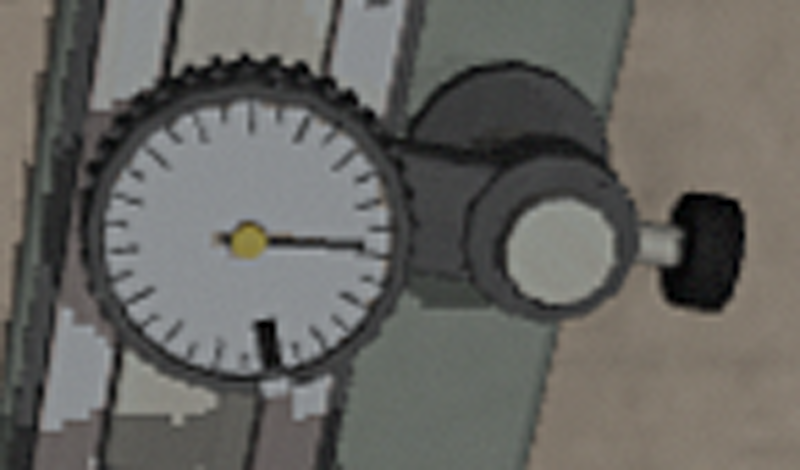

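The crop shows the needle just below horizontal and the zero mark at (267,345), about 76° clockwise of the needle. I'll grip the bezel and turn it 76° counter-clockwise.

Call:
{"name": "jog_arm", "arguments": {"plan": [[[0, 0, 0], [-0.0134, 0.0125, 0.03], 0.075], [[0, 0, 0], [-0.0134, 0.0125, 0.06], 0.075], [[0, 0, 0], [-0.0134, 0.0125, 0.085], 0.075], [[0, 0, 0], [-0.0134, 0.0125, 0.105], 0.075], [[0, 0, 0], [-0.0134, 0.0125, 0.122], 0.075], [[0, 0, 0], [-0.0134, 0.0125, 0.122], 0.075], [[0, 0, 0], [-0.0134, 0.0125, 0.122], 0.075], [[0, 0, 0], [-0.0134, 0.0125, 0.122], 0.075]], "force": 30}}

```text
clock: 2.5
position: [0.5813, 0.0122, 0.0816]
ee_rot: [0.705, 0.709, 0.001, 0.0]
ft_force: [0.8, 0.2, 0.6]
grip_width: 0.874
grasp_force: 0.0
```

Call:
{"name": "jog_arm", "arguments": {"plan": [[[0, 0, 0], [0, 0, 0], 0.045], [[0, 0, 0], [0, 0, 0], 0.045], [[0, 0, 0], [0, 0, 0], 0.045], [[0, 0, 0], [0, 0, 0], 0.045], [[0, 0, 0], [0, 0, 0], 0.045]]}}

```text
clock: 2.92
position: [0.5809, 0.0113, 0.0806]
ee_rot: [0.705, 0.709, 0.0, 0.0]
ft_force: [-0.1, -0.1, 0.0]
grip_width: 0.526
grasp_force: 0.0
```

Call:
{"name": "jog_arm", "arguments": {"plan": [[[0, 0, 0], [0, 0, 0], 0.04], [[0, 0, 0], [0, 0, 0], 0.036], [[0, 0, 0], [0, 0, 0], 0.036]]}}

```text
clock: 3.17
position: [0.5807, 0.0113, 0.0803]
ee_rot: [0.705, 0.709, 0.0, -0.0]
ft_force: [-0.0, 0.3, -0.1]
grip_width: 0.424
grasp_force: 0.0
```

```bash
python3 - <<'E'
from h import *
o=get_obs();print(o["position"],o["grip_width"],o["grasp_force"])
c=camera("wrist");cv2.imwrite("pics/w2.png",cv2.resize(c["img"][100:400,80:480,::-1],(800,600),interpolation=cv2.INTER_CUBIC))
E
```

```text
[0.58073123 0.01127218 0.08027098] 0.4235113516421319 0.0
```

View pics/w2.png

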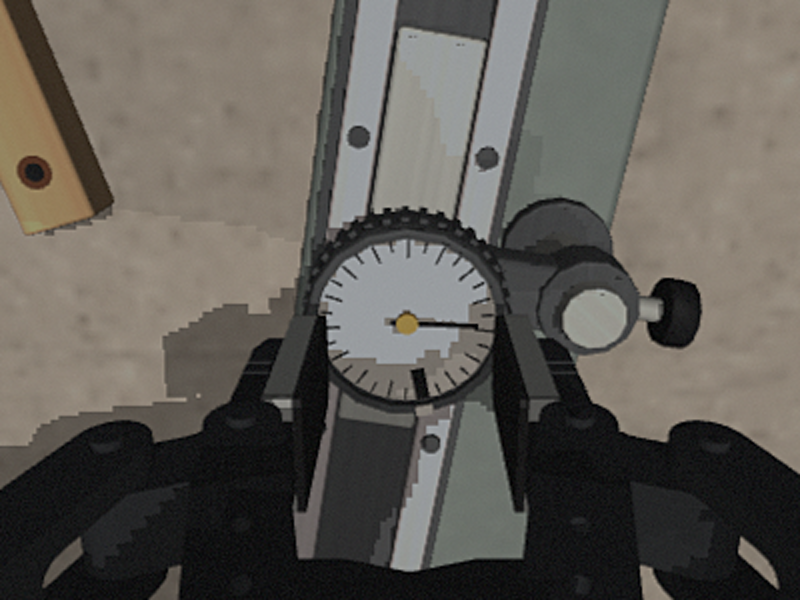

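The fingertips still stand above the dial, about 30 mm behind the nominal TCP. I'll reopen, turn the grip line clear of the post, and go lower in steps.

Call:
{"name": "jog_arm", "arguments": {"plan": [[[0, 0, -0.1], [0, 0, 0], 0.07], [[0, 0, -0.2], [0, 0, 0], 0.07], [[0, 0, -0.3], [0, 0, 0], 0.07], [[0, 0, -0.4], [0, 0, 0], 0.07], [[0, 0, -0.5], [0, 0, 0], 0.07], [[0, 0, -0.6], [0, 0, 0], 0.07], [[0, 0, -0.7], [0, 0, 0], 0.07], [[0, 0, -0.8], [0, 0, 0], 0.07]]}}

```text
clock: 3.88
position: [0.5807, 0.0112, 0.0802]
ee_rot: [0.371, 0.928, -0.0, -0.0]
ft_force: [-0.4, 0.4, -0.4]
grip_width: 0.82
grasp_force: 0.0
```

Call:
{"name": "jog_arm", "arguments": {"plan": [[[0, 0, 0], [0, 0, 0.006], 0.07], [[0, 0, 0], [0, 0, 0.012], 0.07], [[0, 0, 0], [0, 0, 0.017], 0.07], [[0, 0, 0], [0, 0, 0.02], 0.07], [[0, 0, 0], [0, 0, 0.02], 0.07], [[0, 0, 0], [0, 0, 0.02], 0.07]]}}

```text
clock: 4.38
position: [0.5806, 0.0113, 0.06]
ee_rot: [0.374, 0.927, -0.0, -0.0]
ft_force: [0.1, 0.6, 0.3]
grip_width: 0.818
grasp_force: 0.0
```

```bash
python3 - <<'E'
from h import *
o=get_obs();print(o["position"],o["ee_rot"],o["grip_width"],o["ft_force"],o["joint_pos"])
c=camera("wrist");cv2.imwrite("pics/w3.png",cv2.resize(c["img"][100:400,80:480,::-1],(800,600),interpolation=cv2.INTER_CUBIC))
E
```

```text
[0.58056892 0.01125555 0.05997311] [ 3.74022240e-01  9.27419684e-01 -1.82896199e-04 -2.46613687e-04] 0.8179933797661422 [0.11664247 0.62023092 0.34508616] [-0.40094408  0.36725368  0.36598002  1.76105454 -0.14930759  1.04116347
  0.82260683]
```

View pics/w3.png

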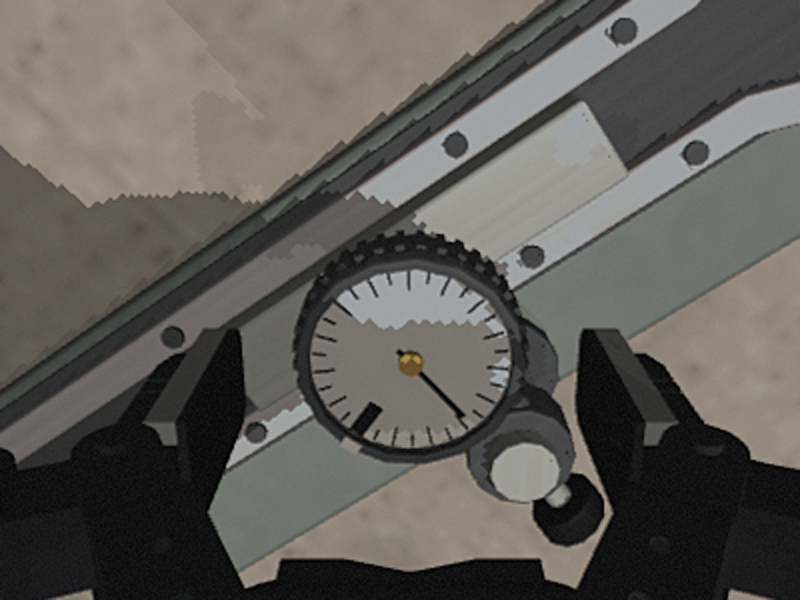

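In this view the fingertips are level with, or slightly above, the dial face (centre (411,362), tips at y≈330–420), and clear of the post. I'll go down 12 mm more and close.

Call:
{"name": "jog_arm", "arguments": {"plan": [[[0, 0, 0], [0, 0, 0.006], 0.065], [[0, 0, 0], [0, 0, 0.012], 0.062], [[0, 0, 0], [0, 0, 0.012], 0.04], [[0, 0, 0], [0, 0, 0.012], 0.04], [[0, 0, 0], [0, 0, 0.012], 0.04], [[0, 0, 0], [0, 0, 0.012], 0.04], [[0, 0, 0], [0, 0, 0.012], 0.04]], "force": 30}}

```text
clock: 5.02
position: [0.5803, 0.0116, 0.0476]
ee_rot: [0.373, 0.928, -0.0, -0.001]
ft_force: [2.5, 1.9, -12.0]
grip_width: 0.559
grasp_force: 32.9
```

Call:
{"name": "jog_arm", "arguments": {"plan": [[[0, 0, -0.09], [0, 0, 0], 0.04], [[0, 0, -0.18], [0, 0, 0], 0.04], [[0, 0, -0.27], [0, 0, 0], 0.04], [[0, 0, -0.36], [0, 0, 0], 0.04], [[0, 0, -0.45], [0, 0, 0], 0.04], [[0, 0, -0.54], [0, 0, 0], 0.04], [[0, 0, -0.63], [0, 0, 0], 0.04], [[0, 0, -0.7], [0, 0, 0], 0.04]]}}

```text
clock: 5.68
position: [0.5804, 0.0119, 0.0476]
ee_rot: [0.03, 1.0, 0.0, -0.0]
ft_force: [3.6, 3.9, -13.4]
grip_width: 0.559
grasp_force: 33.0
```

Call:
{"name": "jog_arm", "arguments": {"plan": [[[0, 0, -0.09], [0, 0, 0], 0.04], [[0, 0, -0.18], [0, 0, 0], 0.04], [[0, 0, -0.27], [0, 0, 0], 0.04], [[0, 0, -0.36], [0, 0, 0], 0.04], [[0, 0, -0.45], [0, 0, 0], 0.04], [[0, 0, -0.54], [0, 0, 0], 0.04], [[0, 0, -0.626], [0, 0, 0], 0.04], [[0, 0, -0.626], [0, 0, 0], 0.04]]}}

```text
clock: 6.35
position: [0.5803, 0.0121, 0.0475]
ee_rot: [-0.279, 0.96, 0.001, -0.0]
ft_force: [3.4, 4.8, -12.2]
grip_width: 0.56
grasp_force: 33.1
```

```bash
python3 - <<'E'
from h import *
o=get_obs();print(o["position"],o["ee_rot"],o["grip_width"],o["ft_force"],o["torque"],o["joint_pos"])
c=camera("wrist");np.savez("w4.npz",**c);cv2.imwrite("pics/w4.png",cv2.resize(c["img"][200:400,180:400,::-1],(660,600),interpolation=cv2.INTER_CUBIC))
E
```

```text
[0.58029305 0.01208918 0.04754324] [-2.79493516e-01  9.60147371e-01  5.19109738e-04 -3.62087069e-04] 0.5603089504700819 [  3.43662343   4.83595282 -12.17002451] [ 0.73191213 -0.72263916  0.0280709 ] [-0.20944459  0.36888201  0.13286758  1.76028622 -0.05721997  1.01704021
  2.08206836]
```

View pics/w4.png

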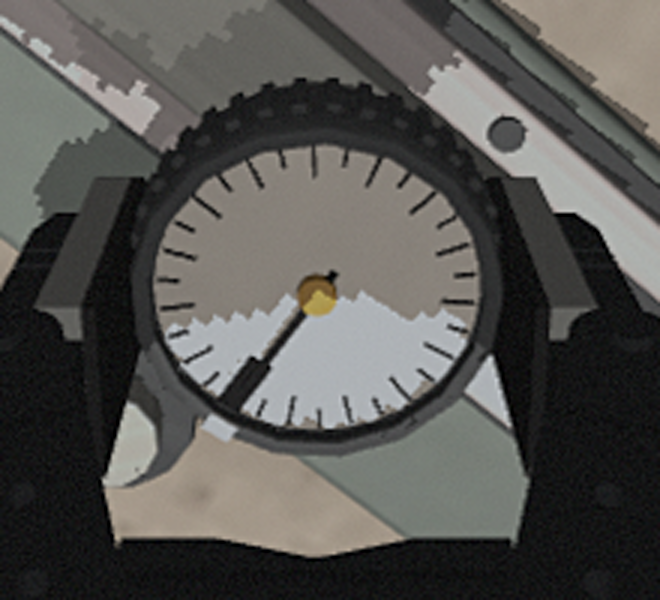

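The zero mark lies right under the needle, with both at about (240,390). I'll release, wait, and rise.

Call:
{"name": "jog_arm", "arguments": {"plan": [[[0, 0, 0], [0, 0, 0], 0.07], [[0, 0, 0], [0, 0, 0], 0.07], [[0, 0, 0], [0, 0, 0], 0.07], [[0, 0, 0], [0, 0, 0], 0.07], [[0, 0, 0], [0, 0, 0], 0.07], [[0, 0, 0], [0, 0, -0.03], 0.07], [[0, 0, 0], [0, 0, -0.06], 0.07], [[0, 0, 0], [0, 0, -0.1], 0.07]]}}

```text
clock: 7.07
position: [0.5793, 0.011, 0.1477]
ee_rot: [-0.276, 0.961, 0.0, -0.002]
ft_force: [0.8, 0.5, 0.8]
grip_width: 0.816
grasp_force: 0.0
```

Call:
{"name": "jog_arm", "arguments": {"plan": [[[0, 0, 0.12], [0.01, 0.01, -0.01], 0.06], [[0, 0, 0.24], [0.0821, 0.125, -0.01], 0.06], [[0, 0, 0.36], [0.0821, 0.125, -0.01], 0.06], [[0, 0, 0.48], [0.0821, 0.125, -0.01], 0.06], [[0, 0, 0.6], [0.0821, 0.125, -0.01], 0.06], [[0, 0, 0.72], [0.0821, 0.125, -0.01], 0.06], [[0, 0, 0.84], [0.0821, 0.125, -0.01], 0.06], [[0, 0, 0.95], [0.0821, 0.125, -0.01], 0.06]]}}

```text
clock: 7.73
position: [0.4447, 0.0736, 0.1588]
ee_rot: [0.196, 0.981, 0.0, 0.0]
ft_force: [-0.8, 0.5, -0.4]
grip_width: 0.703
grasp_force: 0.0
```

Call:
{"name": "jog_arm", "arguments": {"plan": [[[0, 0, 0.12], [0, 0, 0], 0.06], [[0, 0, 0.24], [0, 0, 0], 0.06], [[0, 0, 0.36], [0, 0, 0], 0.06], [[0, 0, 0.48], [0, 0, 0], 0.06], [[0, 0, 0.6], [0, 0, 0], 0.06], [[0, 0, 0.72], [0, 0, 0], 0.06], [[0, 0, 0.84], [0, 0, 0], 0.06], [[0, 0, 0.9], [0, 0, 0], 0.06]]}}

```text
clock: 8.4
position: [0.4449, 0.0734, 0.1586]
ee_rot: [0.604, 0.797, 0.0, 0.0]
ft_force: [0.0, 0.4, -0.2]
grip_width: 0.705
grasp_force: 0.0
```

```bash
python3 - <<'E'
from h import *
o=get_obs();print(o["clock"],o["position"],o["ee_rot"],np.degrees(R.from_quat(o["ee_rot"]).as_matrix()[:2,:2]@[0,1]),o["joint_pos"])
M=R.from_quat(o["ee_rot"]).as_matrix();print("tool y angle",np.degrees(np.arctan2(M[1,1],M[0,1])))
c=camera("wrist");np.savez("w5.npz",**c);cv2.imwrite("pics/w5.png",cv2.resize(c["img"][:,:,::-1],(800,600),interpolation=cv2.INTER_CUBIC))
E
```

```text
8.4 [0.44487728 0.07339883 0.1585683 ] [6.03984251e-01 7.96996203e-01 2.37143174e-04 1.39804676e-04] [55.16129654 15.49311885] [-0.35089523 -0.02432677  0.08496631  1.96226475  0.00213942  1.20302136
  0.00709267]
tool y angle 15.688426200806232
```

View pics/w5.png

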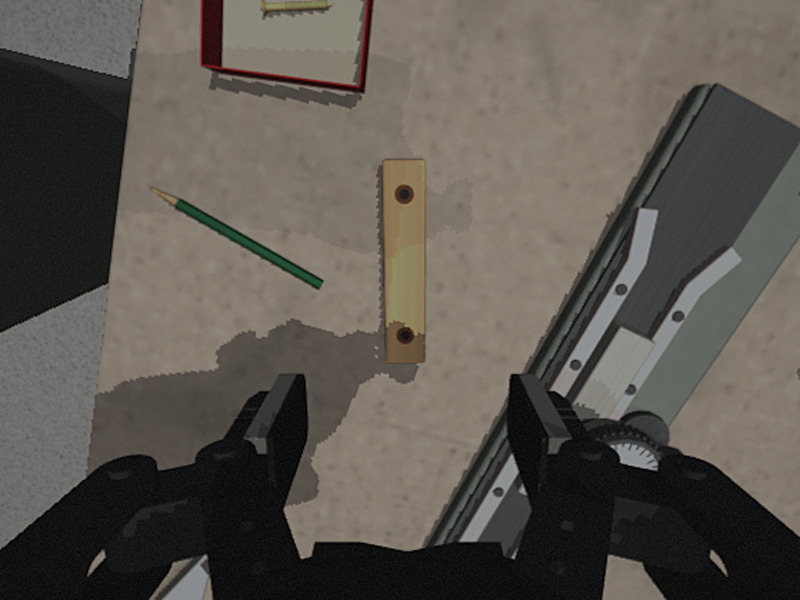

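The spacer stands straight between the fingers, with its holes at (404,194) and (405,335) and the grip centre line at x≈407. I'll descend.

Call:
{"name": "jog_arm", "arguments": {"plan": [[[0, 0, 0.012], [0, 0, 0.04], 0.06], [[0, 0, 0.012], [0, 0, 0.08], 0.06], [[0, 0, 0.012], [0, 0, 0.115], 0.06], [[0, 0, 0.012], [0, 0, 0.14], 0.055], [[0, 0, 0.012], [0, 0, 0.153], 0.05], [[0, 0, 0.012], [0, 0, 0.153], 0.05], [[0, 0, 0.012], [0, 0, 0.153], 0.05]]}}

```text
clock: 9.03
position: [0.4447, 0.0734, 0.0054]
ee_rot: [0.605, 0.796, -0.0, -0.0]
ft_force: [1.0, -0.6, -0.3]
grip_width: 0.586
grasp_force: 0.0
```

```bash
python3 - <<'E'
from h import *
c=dict(np.load("w5.npz"));p=[ray(c,(u*.7,v*.7),.0195) for u,v in((404,194),(405,335))];d=p[0]-p[1]
print(p,(p[0]+p[1])/2,np.linalg.norm(d),np.degrees(np.arctan2(d[1],d[0])))
M=R.from_quat(get_obs()["ee_rot"]).as_matrix();print("tool y angle",np.degrees(np.arctan2(M[1,1],M[0,1])))
E
```

```text
[array([0.43140968, 0.11685636, 0.0195    ]), array([0.4562246 , 0.03051663, 0.0195    ])] [0.44381714 0.0736865  0.0195    ] 0.08983500354953412 106.0351944319506
tool y angle 15.47710604427776
```

Call:
{"name": "jog_arm", "arguments": {"plan": [[[0, 0, -0.009], [0, -0.001, 0.005], 0.045], [[0, 0, -0.009], [0, -0.001, 0.01], 0.045], [[0, 0, -0.009], [0, -0.001, 0.015], 0.045], [[0, 0, -0.009], [0, -0.001, 0.015], 0.045]]}}

```text
clock: 9.37
position: [0.4436, 0.0733, -0.0101]
ee_rot: [0.602, 0.798, -0.0, -0.0]
ft_force: [-1.2, 0.0, -0.4]
grip_width: 0.528
grasp_force: 0.0
```

Call:
{"name": "jog_arm", "arguments": {"plan": [[[0, 0, 0], [0, 0, 0.005], 0.045], [[0, 0, 0], [0, 0, 0.01], 0.045], [[0, 0, 0], [0, 0, 0.01], 0.045]]}}

```text
clock: 9.62
position: [0.4433, 0.0731, -0.0206]
ee_rot: [0.602, 0.798, -0.0, -0.0]
ft_force: [-0.0, 0.1, 0.1]
grip_width: 0.525
grasp_force: 0.0
```

Call:
{"name": "jog_arm", "arguments": {"plan": [[[0, 0, 0], [0, 0, 0], 0.02], [[0, 0, 0], [0, 0, 0], 0.02], [[0, 0, 0], [0, 0, 0], 0.02], [[0, 0, 0], [0, 0, 0], 0.02], [[0, 0, 0], [0, 0, 0], 0.02]], "force": 30}}

```text
clock: 10.03
position: [0.4439, 0.0733, -0.0196]
ee_rot: [0.602, 0.798, 0.0, 0.0]
ft_force: [-0.2, -0.3, 0.2]
grip_width: 0.295
grasp_force: 30.3
```

Call:
{"name": "jog_arm", "arguments": {"plan": [[[0, 0, 0], [0, 0, -0.03], 0.02], [[0, 0, 0], [0, 0, -0.06], 0.02], [[0, 0, 0.1], [0.012, 0.037, -0.065], 0.02], [[0, 0, 0.2], [0.024, 0.074, -0.065], 0.02], [[0, 0, 0.3], [0.036, 0.111, -0.065], 0.02], [[0, 0, 0.4], [0.048, 0.148, -0.065], 0.02], [[0, 0, 0.435], [0.0591, 0.1868, -0.065], 0.02], [[0, 0, 0.435], [0.0591, 0.1868, -0.065], 0.02]]}}

```text
clock: 10.7
position: [0.611, 0.1865, 0.0439]
ee_rot: [0.76, 0.65, 0.001, -0.0]
ft_force: [-1.1, 0.5, 0.1]
grip_width: 0.292
grasp_force: 30.3
```

Call:
{"name": "jog_arm", "arguments": {"plan": [[[0, 0, 0], [0, 0, 0], 0.02], [[0, 0, 0], [0, 0, 0], 0.02], [[0, 0, 0], [0, 0, 0], 0.02]]}}

```text
clock: 10.95
position: [0.6065, 0.1803, 0.0453]
ee_rot: [0.761, 0.649, -0.0, -0.0]
ft_force: [0.3, 0.0, -0.2]
grip_width: 0.294
grasp_force: 30.3
```

```bash
cat >> h.py <<'E'
O=np.array([.5804,.0116]);Y=-.1575
def st():
    o=get_obs();M=R.from_quat(o["ee_rot"]).as_matrix();G=R.from_euler("z",Y).as_matrix()
    p=o["position"]-np.r_[O,0]
    print(o["clock"],"gauge",(G.T@p).round(4),"tooly rel",np.degrees(np.arctan2(M[1,1],M[0,1])-Y).round(2),"F gauge",(G.T@o["ft_force"]).round(1),o["grip_width"],o["grasp_force"]);return o
E
python3 - <<'E'
from h import *
st();c=camera("wrist");np.savez("w6.npz",**c)
cv2.imwrite("pics/w6.png",cv2.resize(c["img"][:,:,::-1],(800,600),interpolation=cv2.INTER_CUBIC))
s=dict(camera("scene"));np.savez("s6.npz",**s)
E
```

```text
10.95 gauge [-0.0007  0.1707  0.0453] tooly rel -0.0 F gauge [ 0.3  0.1 -0.2] 0.29368322533201574 30.30838429927826
```

Call:
{"name": "jog_arm", "arguments": {"plan": [[[0, 0, 0], [0, 0.0007, 0.015], 0.02], [[0, 0, 0], [0, 0.0007, 0.03], 0.02], [[0, 0, 0], [0, 0.0007, 0.038], 0.02], [[0, 0, 0], [0, 0.0007, 0.0425], 0.02], [[0, 0, 0], [0, 0.0007, 0.0425], 0.02], [[0, 0, 0], [0, 0.0007, 0.0425], 0.02]]}}

```text
clock: 11.55
position: [0.608, 0.1812, 0.0033]
ee_rot: [0.76, 0.649, 0.0, 0.0]
ft_force: [-0.5, 0.1, 0.0]
grip_width: 0.292
grasp_force: 30.7
```

```bash
python3 - <<'E'
from h import *
st();c=camera("wrist");np.savez("w7.npz",**c)
G=R.from_euler("z",Y).as_matrix();gp=lambda x,y,z:G@np.array([x,y,z])+np.r_[O,0]
print("front corners expected",[proj(c,gp(x,.107,.0415)).round(1) for x in(-.013,.013)],"mouth rails",[proj(c,gp(x,.133,.03)).round(1) for x in(-.025,.025)])
cv2.imwrite("pics/w7.png",cv2.resize(c["img"][80:380,80:480,::-1],(800,600),interpolation=cv2.INTER_CUBIC))
E
```

```text
11.55 gauge [0.0007 0.1718 0.0033] tooly rel 0.02 F gauge [-0.5  0.   0. ] 0.2920758528382613 30.7071053981781
front corners expected [array([254.3, 410.3]), array([309.9, 410.3])] mouth rails [array([229.8, 347. ]), array([334.6, 347. ])]
```

Call:
{"name": "jog_arm", "arguments": {"plan": [[[0, 0, 0], [0, -0.0007, 0.0008], 0.02], [[0, 0, 0], [0, -0.0007, 0.0008], 0.045], [[0, 0, 0], [0, -0.0007, 0.0008], 0.045], [[0, 0, 0], [0, -0.0007, 0.0008], 0.045], [[0, 0, 0], [0, -0.0007, -0.02], 0.045], [[0, 0, 0], [0, -0.0007, -0.045], 0.045], [[0, 0, 0], [0, -0.0007, -0.045], 0.0], [[0, 0, 0], [0, -0.0007, -0.045], 0.0]]}}

```text
clock: 12.27
position: [0.6084, 0.1817, 0.0495]
ee_rot: [0.76, 0.649, 0.002, 0.0]
ft_force: [-0.4, -0.1, -0.9]
grip_width: 0.253
grasp_force: 0.0
```

Call:
{"name": "jog_arm", "arguments": {"plan": [[[0, 0, 0], [0, 0, 0.01], 0.0], [[0, 0, 0], [0, 0, 0.02], 0.0], [[0, 0, 0], [0, 0, 0.024], 0.0], [[0, 0, 0], [0, 0, 0.024], 0.0], [[0, 0, 0], [0, 0, 0.024], 0.0]]}}

```text
clock: 12.68
position: [0.6065, 0.1811, 0.0225]
ee_rot: [0.76, 0.649, -0.001, -0.0]
ft_force: [0.9, -0.3, 0.4]
grip_width: -0.0
grasp_force: 0.0
```

Call:
{"name": "jog_arm", "arguments": {"plan": [[[0, 0, 0], [0, 0, 0.001], 0.0], [[0, 0, 0], [0, 0, 0.002], 0.0], [[0, 0, 0], [0, 0, 0.003], 0.0], [[0, 0, 0], [0, 0, 0.003], 0.0], [[0, 0, 0], [0, 0, 0.003], 0.0]]}}

```text
clock: 13.1
position: [0.6073, 0.1814, 0.0209]
ee_rot: [0.76, 0.649, 0.0, 0.0]
ft_force: [-0.1, 0.4, -0.5]
grip_width: -0.004
grasp_force: 0.0
```

Call:
{"name": "jog_arm", "arguments": {"plan": [[[0, 0, 0], [0, 0, 0.001], 0.0], [[0, 0, 0], [0, 0, 0.002], 0.0], [[0, 0, 0], [0, 0, 0.003], 0.0], [[0, 0, 0], [0, 0, 0.003], 0.0]]}}

```text
clock: 13.43
position: [0.6071, 0.1813, 0.0175]
ee_rot: [0.76, 0.649, -0.0, -0.0]
ft_force: [0.2, -0.7, 0.3]
grip_width: -0.001
grasp_force: 0.0
```

Call:
{"name": "jog_arm", "arguments": {"plan": [[[0, 0, 0], [0, 0, 0.001], 0.0], [[0, 0, 0], [0, 0, 0.002], 0.0], [[0, 0, 0], [0, 0, 0.002], 0.0]]}}

```text
clock: 13.68
position: [0.6071, 0.1813, 0.0155]
ee_rot: [0.76, 0.649, -0.0, -0.0]
ft_force: [-0.9, 0.9, 0.5]
grip_width: 0.005
grasp_force: 0.0
```

Call:
{"name": "jog_arm", "arguments": {"plan": [[[0, 0, 0], [0, 0, 0.001], 0.0], [[0, 0, 0], [0, 0, 0.002], 0.0], [[0, 0, 0], [0, 0, 0.002], 0.0]]}}

```text
clock: 13.93
position: [0.6071, 0.1813, 0.0136]
ee_rot: [0.76, 0.649, -0.0, -0.0]
ft_force: [0.6, 0.0, 0.1]
grip_width: -0.003
grasp_force: 0.0
```

Call:
{"name": "jog_arm", "arguments": {"plan": [[[0, 0, 0], [0, 0, 0.001], 0.0], [[0, 0, 0], [0, 0, 0.002], 0.0], [[0, 0, 0], [0, 0, 0.002], 0.0]]}}

```text
clock: 14.18
position: [0.6074, 0.1814, 0.0127]
ee_rot: [0.76, 0.649, 0.0, -0.0]
ft_force: [-4.2, -0.7, 8.6]
grip_width: -0.0
grasp_force: 4.2
```

Call:
{"name": "jog_arm", "arguments": {"plan": [[[0, 0, 0], [0, 0, 0.001], 0.0], [[0, 0, 0], [0, 0, 0.002], 0.0], [[0, 0, 0], [0, 0, 0.002], 0.0]]}}

```text
clock: 14.43
position: [0.6075, 0.1814, 0.0126]
ee_rot: [0.76, 0.649, 0.0, -0.0]
ft_force: [-11.0, -4.0, 25.9]
grip_width: -0.002
grasp_force: 12.8
```

Call:
{"name": "jog_arm", "arguments": {"plan": [[[0, 0, 0], [0, 0, -0.02], 0.0], [[0, 0, 0], [0, 0, -0.04], 0.0], [[0, 0, 0], [0.04, 0, -0.04], 0.0], [[0, 0, 0], [0.075, 0, -0.04], 0.0], [[0, 0, 0], [0.093, 0, -0.04], 0.0], [[0, 0, 0], [0.093, 0, -0.03], 0.0], [[0, 0, 0], [0.093, 0, -0.015], 0.0], [[0, 0, 0], [0.093, 0, 0.003], 0.0]]}}

```text
clock: 15.1
position: [0.6224, 0.2732, 0.0068]
ee_rot: [0.76, 0.65, 0.001, 0.0]
ft_force: [0.8, -0.9, -0.8]
grip_width: 0.002
grasp_force: 0.0
```

Call:
{"name": "jog_arm", "arguments": {"plan": [[[0, 0, 0], [0, 0, 0], 0.0], [[0, 0, 0], [0, 0, 0], 0.0], [[0, 0, 0], [0, 0, 0], 0.0]]}}

```text
clock: 15.35
position: [0.6222, 0.2729, 0.0076]
ee_rot: [0.761, 0.649, 0.0, 0.0]
ft_force: [0.5, -0.1, 0.2]
grip_width: -0.005
grasp_force: 0.0
```

```bash
python3 - <<'E'
from h import *
o=st();print(o["joint_pos"])
c=camera("wrist");np.savez("w8.npz",**c)
E
```

```text
15.35 gauge [0.0003 0.2646 0.0076] tooly rel 0.0 F gauge [ 0.6 -0.   0.2] -0.005249567002698061 0.0
[-0.5474831   0.60492586  0.09276001  1.5009507  -0.06111052  1.0377724
 -0.59756149]
```

Call:
{"name": "jog_arm", "arguments": {"plan": [[[0, 0, 0], [-0.006, 0, 0.002], 0.0], [[0, 0, 0], [-0.012, 0, 0.002], 0.0], [[0, 0, 0], [-0.018, 0, 0.002], 0.0], [[0, 0, 0], [-0.024, 0, 0.002], 0.0], [[0, 0, 0], [-0.03, 0, 0.002], 0.0], [[0, 0, 0], [-0.036, 0, 0.002], 0.0], [[0, 0, 0], [-0.042, 0, 0.002], 0.0], [[0, 0, 0], [-0.048, 0, 0.002], 0.0]]}}

```text
clock: 16.07
position: [0.6142, 0.2252, 0.0049]
ee_rot: [0.76, 0.649, 0.0, -0.0]
ft_force: [0.4, -0.3, 0.8]
grip_width: -0.004
grasp_force: 0.3
```

```bash
python3 - <<'E'
from h import *
st();c=camera("wrist");np.savez("w9.npz",**c)
G=R.from_euler("z",Y).as_matrix();gp=lambda x,y,z:G@np.array([x,y,z])+np.r_[O,0]
for y in (.065,.133,.15,.2): print(y,[proj(c,gp(x,y,.0415)).round(0) for x in(-.013,.013)])
cv2.imwrite("pics/w9.png",cv2.resize(c["img"][:,:,::-1],(800,600),interpolation=cv2.INTER_CUBIC))
E
```

```text
16.0667 gauge [-1.000e-04  2.162e-01  4.900e-03] tooly rel 0.02 F gauge [ 0.4 -0.2  0.8] -0.003999153118198779 0.26681873481720686
0.065 [array([260., 535.]), array([308., 535.])]
0.133 [array([257., 438.]), array([311., 438.])]
0.15 [array([256., 410.]), array([311., 410.])]
0.2 [array([254., 318.]), array([314., 318.])]
```

Call:
{"name": "jog_arm", "arguments": {"plan": [[[0, 0, 0], [-0.006, 0, 0], 0.0], [[0, 0, 0], [-0.012, 0, 0], 0.0], [[0, 0, 0], [-0.018, 0, 0], 0.0], [[0, 0, 0], [-0.024, 0, 0], 0.0], [[0, 0, 0], [-0.03, 0, 0], 0.0], [[0, 0, 0], [-0.036, 0, 0], 0.0], [[0, 0, 0], [-0.042, 0, 0], 0.0], [[0, 0, 0], [-0.048, 0, 0], 0.0]]}}

```text
clock: 16.78
position: [0.6067, 0.178, 0.0048]
ee_rot: [0.76, 0.65, 0.0, -0.0]
ft_force: [-0.0, 5.3, 0.3]
grip_width: -0.001
grasp_force: 2.4
```

```bash
python3 - <<'E'
from h import *
st();c=camera("scene");np.savez("s9.npz",**c)
im=c["img"][160:260,205:365,::-1];cv2.imwrite("pics/s9.png",cv2.resize(im,(800,500),interpolation=cv2.INTER_CUBIC))
E
```

```text
16.7833 gauge [-0.0002  0.1684  0.0048] tooly rel 0.03 F gauge [-0.9  5.2  0.3] -0.001357733679335313 2.4323477887082845
```

Call:
{"name": "jog_arm", "arguments": {"plan": [[[0, 0, 0], [-0.007, 0, 0], 0.0], [[0, 0, 0], [-0.014, 0, 0], 0.0], [[0, 0, 0], [-0.021, 0, 0], 0.0], [[0, 0, 0], [-0.028, 0, 0], 0.0], [[0, 0, 0], [-0.035, 0, 0], 0.0], [[0, 0, 0], [-0.042, 0, 0], 0.0], [[0, 0, 0], [-0.049, 0, 0], 0.0], [[0, 0, 0], [-0.056, 0, 0], 0.0]]}}

```text
clock: 17.5
position: [0.5978, 0.1228, 0.0048]
ee_rot: [0.76, 0.65, 0.0, -0.0]
ft_force: [0.5, 6.1, 0.1]
grip_width: 0.003
grasp_force: 2.7
```

Call:
{"name": "jog_arm", "arguments": {"plan": [[[0, 0, 0], [-0.004, 0, 0], 0.0], [[0, 0, 0], [-0.008, 0, 0], 0.0], [[0, 0, 0], [-0.012, 0, 0], 0.0], [[0, 0, 0], [-0.016, 0, 0], 0.0], [[0, 0, 0], [-0.02, 0, 0], 0.0], [[0, 0, 0], [-0.023, 0, 0], 0.0], [[0, 0, 0], [-0.026, 0, 0], 0.0], [[0, 0, 0], [-0.026, 0, 0], 0.0]]}}

```text
clock: 18.17
position: [0.5938, 0.0964, 0.0048]
ee_rot: [0.761, 0.649, -0.0, 0.0]
ft_force: [0.0, 1.7, 0.8]
grip_width: 0.0
grasp_force: 1.1
```

```bash
python3 - <<'E'
from h import *
st();c=camera("wrist");np.savez("w10.npz",**c)
E
```

```text
18.1667 gauge [-0.0001  0.0859  0.0048] tooly rel -0.01 F gauge [-0.2  1.7  0.8] 0.00045831916094064184 1.1101061871522688
```

Call:
{"name": "jog_arm", "arguments": {"plan": [[[0, 0, 0], [-0.003, 0, 0], 0.0], [[0, 0, 0], [-0.006, 0, 0], 0.0], [[0, 0, 0], [-0.0085, 0, 0], 0.0], [[0, 0, 0], [-0.0095, 0, 0], 0.0], [[0, 0, 0], [-0.0095, 0, 0], 0.0], [[0, 0, 0], [-0.0095, 0, 0], 0.0]]}}

```text
clock: 18.72
position: [0.5923, 0.0877, 0.0048]
ee_rot: [0.76, 0.649, -0.0, 0.0]
ft_force: [0.1, 2.8, 0.0]
grip_width: -0.001
grasp_force: 1.3
```

Call:
{"name": "jog_arm", "arguments": {"plan": [[[0, 0, 0], [0.006, 0, 0], 0.0], [[0, 0, 0], [0.015, 0, 0], 0.0], [[0, 0, 0], [0.015, 0, -0.04], 0.0], [[0, 0, 0], [0.015, 0, -0.08], 0.0], [[0, 0, 0], [0.015, 0, -0.12], 0.0], [[0, 0, 0], [0.015, 0, -0.16], 0.0], [[0, 0, 0], [0.005, 0, -0.2], 0.0], [[0, 0, 0], [-0.02, 0, -0.2], 0.0]]}}

```text
clock: 19.38
position: [0.5927, 0.0727, 0.2135]
ee_rot: [0.759, 0.651, 0.006, 0.002]
ft_force: [1.4, 0.4, 0.6]
grip_width: 0.0
grasp_force: 0.0
```

Call:
{"name": "jog_arm", "arguments": {"plan": [[[0, 0, 0], [0, 0, 0], 0.0], [[0, 0, 0], [0, 0, 0], 0.0], [[0, 0, 0], [0, 0, 0], 0.0], [[0, 0, 0], [0, 0, 0], 0.0]]}}

```text
clock: 19.72
position: [0.589, 0.0694, 0.204]
ee_rot: [0.76, 0.65, -0.001, -0.0]
ft_force: [-0.4, -0.4, -0.3]
grip_width: -0.001
grasp_force: 0.0
```

```bash
python3 - <<'E'
from h import *
st();c=camera("wrist");np.savez("w11.npz",**c)
G=R.from_euler("z",Y).as_matrix();gp=lambda x,y,z:G@np.array([x,y,z])+np.r_[O,0]
for y,z in ((.065,.0415),(.02,.0415),(-.065,.04),(-.195,.04)): print(y,[((proj(c,gp(x,y,z))-[180,140])*[800/220,800/220]).round(0) for x in(-.013,.013)])
print((proj(c,gp(0,0,.096))-[180,140])*3.636)
cv2.imwrite("pics/w11.png",cv2.resize(c["img"][140:305,180:400,::-1],(800,600),interpolation=cv2.INTER_CUBIC))
E
```

```text
19.7167 gauge [-0.0006  0.0584  0.204 ] tooly rel 0.1 F gauge [-0.4 -0.4 -0.3] -0.0012105773053222141 0.0
0.065 [array([333., 129.]), array([433., 129.])]
0.02 [array([334., 293.]), array([430., 293.])]
-0.065 [array([337., 569.]), array([426., 569.])]
-0.195 [array([340., 930.]), array([421., 931.])]
[381.9241282  447.36453718]
```

View pics/w11.png

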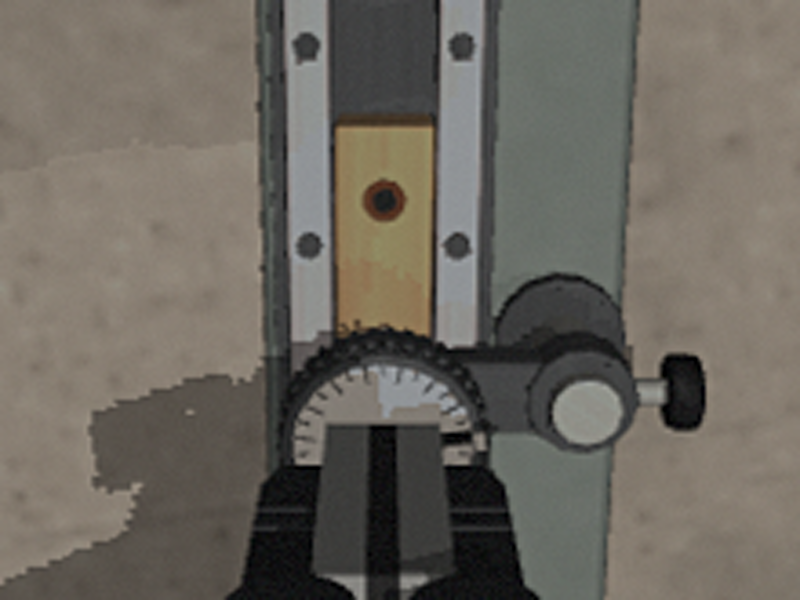

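The spacer's back edge is at y≈126 in the crop, against 129 expected, so it is within about 1 mm of centred. It lies flat between the rails, and the zero mark is still on the post side. I'll hand in.

```bash
python3 -c "
from workcell import *
print(hand_in())"
```

```text
the job is handed in; nothing more can be done
None
```

The job is handed in: I set the bezel's zero under the needle and released it, then pushed the spacer to within about 1 mm of centred under the spindle, driving the master along the guide ahead of it. In the last picture the zero mark was still on the post side, but the gripper hid the needle and the master, so I didn't see the dial reading or the master's final position.

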